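Take a sample bottle out of the isolator and weigh it

TASK

Reach through the round port in the isolator's sloping front, lift the amber sample bottle off its leaning pedestal and draw it out through the port. Stand it upright in the middle of the round pan of the weighing stand, setting it down gently, and let go; the stand's pillar may be at any height, so feel for the pan. Do not force the gripper or the bottle against the isolator, and leave the other bench ware where it is.

Things in the scene. Friction and masses are not known exactly. Their poses are not given: they have to be found in the camera images.
- isolator: Fixed box 300 mm deep (x), 260 wide (y), 250 high at the back; white front, clear roof, back and sides. Origin on the table below the pedestal; z up, x away from its front, which faces the robot. The low front wall (own x = -155 mm) is 136 mm high; from its top edge the sloping white panel with the port, 200 mm long, rises at 35 degrees from level to the flat roof.
- isolator_cup (a point): Centre of the floor of the steel cup on the pedestal inside, 90 mm above the table, 127 mm behind the port's outer face, on the port axis. The cup leans 35 degrees from vertical along that axis; inner diameter 49 mm, depth 34 mm. Its own z points along the axis out through the port.
- isolator_port (a point): Centre of the round port, on the outer face of its black collar. Inner diameter 116 mm, collar outer diameter 140 mm; collar and panel together 12 mm thick. Own z is the port axis, pointing out of the isolator, up and towards the robot, 35 degrees from vertical; own y is level.
- bottle: Sample bottle 115 mm tall, about 0.3 kg. Origin at the centre of its underside, z out through the cap. Amber body diameter 45 mm to 68 mm up, neck 28 mm wide at 82 mm, blue cap diameter 34 mm from 89 to 115 mm: grip at 103 mm. It starts in the cup, z along the port axis within 3 mm, its top 12 mm behind the port's face; pull it straight along the axis, over 130 mm, until all is outside.
- stand: Fixed weighing stand, left or right of the isolator. Origin on the table under the centre of its 140 mm square grey base, z up. Centred above it, on a pillar, a level round steel pan of diameter 130 mm with an orange rim. The pan's top is 75 to 160 mm above the table, different each time and not measured. The pillar holds up to 60 N; the pan gives on a spring, 1 N per mm, 9 mm of travel.
- stirrer: Bystander: blue magnetic stirrer, 150 mm square, 66 mm high, white square top, fixed on the other side of the isolator from the stand. Origin under its centre. Not the place for the bottle.
- media_bottle: Bystander, loose: clear media bottle with blue cap, diameter 86 mm, 180 mm high, origin under its centre.
- wash_bottle: Bystander, loose: white wash bottle, diameter 70 mm, 210 mm high with spout, origin under its centre.
- flask: Bystander, loose: conical glass flask, base diameter 84 mm, 120 mm high, origin under its centre.
- wrench: Bystander, loose: steel wrench 160 mm long lying on the table.

How it is judged:
By the outcome, as a careful person would: the job done as asked, in the order asked, and still so for the second after the job is handed in, with the robot touching nothing.
It also fails if it takes over 48 s, if anything falls off the work surface, if the arm or the gripper's body presses on something with over 40 N, if the wrist force passes 120 N, or if a joint passes its speed limit or range.

ROBOT

A 6-joint arm with a two-finger parallel gripper is mounted at the origin on the work surface. World frame = base frame: x ahead of the robot, y to its left, z up, the work surface at z = 0. Lengths are in m, angles in rad, forces in N, time in s.
With the tool pointing down it reaches from about 0.275 to 0.825 m from the base axis. Payload 4.9 kg.
Tool frame: the origin (TCP) lies midway between the tips of the shut fingers; the grasp point (between the pads) lies 19 mm behind it (bot.grip_depth is the distance from the TCP to the grasp point, in m); z points along the fingers, y is the line along which they close (so a half turn about z gives the same grasp; the last joint's range is limited). The gripper opens to 85 mm and grips with 20 to 120 N. Pads are 22 mm wide; open, the fingers measure 114 mm over their backs; the gripper's body (76 mm by 85 mm) begins 54 mm behind the grasp point. The pads swing forward as they close: fully open they stand 13 mm farther back than shut.
Start: joints at [-1.379, 0.326, -0.193, 1.052, 0, 1.437], TCP at [0.176, -0.521, 0.231] pointing down, gripper open.
Joint ranges: [-2.65, 2.65], [-0.97, 1.79], [-1.3, 1.35], [-1.93, 2.1], [-1.47, 1.37], [-3.14, 3.14]. Speed limits (rad/s): [2.57, 2.57, 3.14, 3.14, 3.14, 3.14].

INTERFACE

Orientations are given as a unit quaternion [w, x, y, z].
In Python, from cell import bot gives the robot as it stands. Calls block until the motion is done:
- bot.move_pose(position, orientation): joint-space move of the TCP to a pose.
- bot.move_linear(position, speed=0.15, rotation=None, until_force=None): straight line of the TCP; rotation=None keeps the orientation; speed is the mean speed in m/s. With until_force (N) it stops when the force on the tool has changed by that much, and returns True; else False.
- bot.goto_joints(angles): joint-space move.
- bot.set_gripper(opening, grasp_force=None): opening from 0.0 (shut) to 1.0 (fully open); grasp_force is the grip in N (None keeps the last); returns when the fingers have stopped.
- bot.wait(seconds).
- bot.solve_ik(position, orientation): joint angles nearest the present ones, or None.
- bot.camera(name): name is "side" or "top"; returns the picture (480x640x3 uint8, red, green, blue); there is no depth.
- bot.calibration(name): a dict with "mtx" (3x3 intrinsics, pixels), "extrinsics" (4x4, takes a point from world to camera coordinates). Camera axes: x right, y down, z forward; pixel columns grow to the right and rows downward; lengths in m; the calibration is good to about 2 mm. A picture is of the moment at which its call begins. calibration takes no time and is no camera call.
A pose or a line that the arm cannot do raises bot.PlanningError and nothing moves.
- bot.close_job(): hands the job in; it is judged then, once.
Trained networks look in the newest picture that a camera, given by its name, has taken for a name from the list of things; names that differ only in an ending like _2 or _b are one class to them, and where a whole thing is asked for, a point or a joint stands for the part that bears it (a point fixed in the world has none). Each returns a list of dicts, best first, with "confidence" (0 to 1); they miss things now and then, are a little off and sometimes report something else, mostly with a low value. They report only what shows in the picture. A call takes as long as a camera call.
- bot.search_frame(camera, thing): "bbox" ([left, top, width, height] in pixels, round what is visible of it).
Readings, each from a call of its own:
- bot.read_clock(): time.
- bot.read_joint_positions(): joint angles.
- bot.read_joint_vel(): joint speeds.
- bot.read_joint_efforts(): joint torques, N m.
- bot.read_position(): TCP position.
- bot.read_tool_rot(): TCP orientation.
- bot.read_ft_force(): force on the tool from outside, world axes, zero at the start.
- bot.read_moment(): the same for the moment, N m.
- bot.read_gripper_width(): opening from 0.0 (shut) to 1.0 (fully open).
- bot.read_finger_force(): force on a finger pad.
Only numpy, scipy, OpenCV 4.12 (cv2) and the standard library are available. Lean on these libraries where they do the work, as an engineer would, in place of code of your own. Each camera call takes 0.05 s, during which the arm holds its last target. There are 200 camera calls.

## Working session

There is one attempt and no reset: what is moved stays moved. The work goes in short steps, each a Python script; the robot and the scene stay as the last script left them, time stands still between calls to the robot, and variables do not carry over. Pictures are saved under pics/ and viewed, at most 10 in all, crops included, and the job is handed in when it is done.

```bash
ls; mkdir -p pics
python3 - <<'E'
from cell import bot
import cv2,numpy as np
for c in ["side","top"]:
    im=bot.camera(c); cv2.imwrite(f"pics/{c}0.png",im[:,:,::-1])
    k=bot.calibration(c); print(c,np.round(k["mtx"],1).tolist(),np.round(k["extrinsics"],4).tolist())
    for t in ["isolator","isolator_port","bottle","stand","stirrer","media_bottle","wash_bottle","flask"]:
        print(t,[(np.round(d["bbox"]).tolist(),round(d["confidence"],2)) for d in bot.search_frame(c,t)[:2]])
print(bot.read_clock(),bot.read_tool_rot(),bot.read_ft_force())
E
```

```text
pics
side [[619.1, 0.0, 324.5], [0.0, 619.1, 242.0], [0.0, 0.0, 1.0]] [[-0.9413, 0.3377, 0.0025, 0.5443], [0.32, 0.8943, -0.3126, -0.1601], [-0.1078, -0.2934, -0.9499, 2.0225], [0.0, 0.0, 0.0, 1.0]]
isolator [([260.0, 182.0, 111.0, 117.0], 0.57), ([318.0, 345.0, 34.0, 36.0], 0.36)]
isolator_port [([259.0, 182.0, 116.0, 115.0], 0.9)]
bottle [([322.0, 225.0, 19.0, 16.0], 0.72)]
stand [([308.0, 116.0, 44.0, 56.0], 0.7)]
stirrer [([368.0, 314.0, 64.0, 59.0], 0.93)]
media_bottle [([319.0, 345.0, 32.0, 35.0], 0.96)]
wash_bottle [([236.0, 123.0, 30.0, 50.0], 0.93), ([286.0, 81.0, 34.0, 31.0], 0.57)]
flask [([397.0, 390.0, 28.0, 31.0], 0.73)]
top [[534.6, 0.0, 318.2], [0.0, 534.6, 234.4], [0.0, 0.0, 1.0]] [[-0.0305, -0.9993, 0.0215, 0.0089], [-0.994, 0.0281, -0.1058, 0.5912], [0.1051, -0.0246, -0.9942, 1.3937], [0.0, 0.0, 0.0, 1.0]]
isolator [([264.0, 153.0, 120.0, 136.0], 0.97)]
isolator_port [([265.0, 152.0, 117.0, 138.0], 0.98)]
bottle [([309.0, 226.0, 20.0, 30.0], 0.67)]
stand [([407.0, 251.0, 68.0, 66.0], 0.95)]
stirrer [([152.0, 252.0, 61.0, 63.0], 0.74)]
media_bottle [([165.0, 184.0, 36.0, 39.0], 0.61)]
wash_bottle [([429.0, 170.0, 48.0, 36.0], 0.97)]
flask [([93.0, 257.0, 41.0, 33.0], 0.67)]
0.9 [1.18360939e-05 9.86758113e-01 1.62198726e-01 4.73494960e-06] [-0.18077365  0.10639807  0.04693514]
```

Run:
```python
import cv2
s=cv2.imread("pics/side0.png")[60:440,200:500]; t=cv2.imread("pics/top0.png")[130:350,240:500]
cv2.imwrite("pics/sc.png",cv2.resize(s,None,fx=1.57,fy=1.57,interpolation=3)); cv2.imwrite("pics/tc.png",cv2.resize(t,None,fx=2.7,fy=2.7,interpolation=3))
```

```text
(no output)
```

View pics/sc.png

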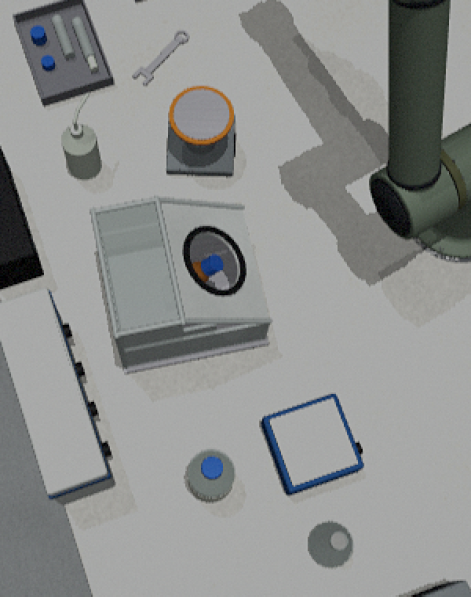

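View pics/tc.png

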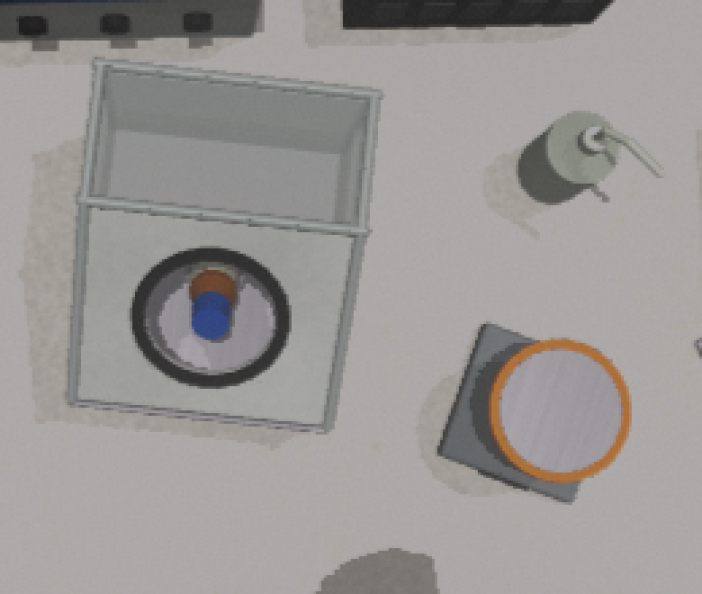

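View pics/side0.png

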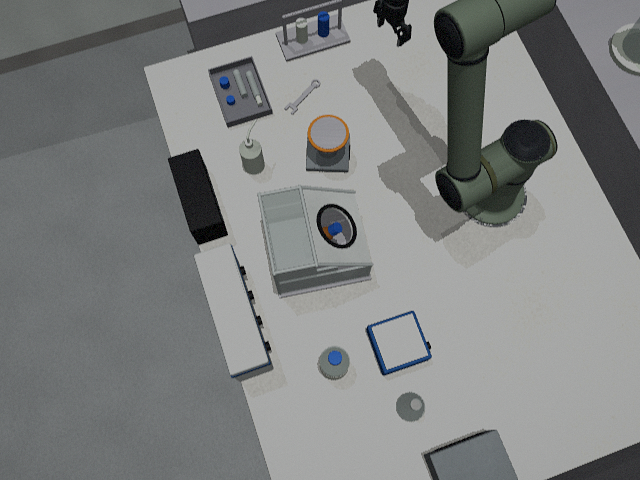

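The views show the port collar at about top (318,247) and side (336,226), with the amber bottle and blue cap inside it. The orange-rimmed pan is at about top (447,282) and side (329,133). I'll fit the poses from these.

```bash
cat > h.py <<'E'
from cell import bot
import cv2,numpy as np
from scipy.optimize import least_squares
from scipy.spatial.transform import Rotation as R
K={c:(np.array(bot.calibration(c)["mtx"]),np.array(bot.calibration(c)["extrinsics"])) for c in("side","top")}
def proj(c,P):
    k,e=K[c]; q=(np.atleast_2d(P)@e[:3,:3].T+e[:3,3])@k.T; return q[:,:2]/q[:,2:]
def tri(uv): # {cam:(u,v)}
    r=least_squares(lambda p:np.concatenate([proj(c,p)[0]-uv[c] for c in uv]),[.5,0,.2]); return r.x,np.abs(r.fun).max()
def blob(im,lo,hi,box):
    m=cv2.inRange(cv2.cvtColor(im,cv2.COLOR_RGB2HSV),lo,hi); x0,y0,x1,y1=box
    n=np.zeros_like(m); n[y0:y1,x0:x1]=m[y0:y1,x0:x1]
    k,l,s,c=cv2.connectedComponentsWithStats(n); i=1+np.argmax(s[1:,4])
    ct=max(cv2.findContours((l==i).astype(np.uint8),0,1)[0],key=cv2.contourArea)
    return c[i],s[i,4],cv2.fitEllipse(cv2.convexHull(ct))
def quat(m): return R.from_matrix(m).as_quat(scalar_first=True)
E
python3 - <<'E'
from h import *
ims={c:cv2.imread(f"pics/{c}0.png")[:,:,::-1].copy() for c in K}
pan={"side":(295,105,360,175),"top":(400,240,480,325)}; iso={"side":(312,200,360,252),"top":(285,215,352,280)}
ell={}
for n,lo,hi,bx in [("pan",(8,120,80),(22,255,255),pan),("cap",(105,150,60),(130,255,255),iso),("collar",(0,0,0),(180,255,75),iso)]:
    r={c:blob(ims[c],lo,hi,bx[c]) for c in K}; ell[n]={c:r[c][2][0] for c in K}
    print(n,{c:(np.round(r[c][0],1),r[c][1],np.round(r[c][2][0],1),np.round(r[c][2][1],1)) for c in K}); print(n,tri({c:(np.array(r[c][0]) if n=="cap" else np.array(r[c][2][0])) for c in K}))
M={"top":np.array([[80,201],[367,233],[98,62],[379,95],[70,403],[328,430]])/2.7+[240,130],
 "side":np.array([[183,325],[158,200],[115,330],[93,208],[268,322],[243,205]])/1.57+[200,60]}
C=np.array([[8.8,130,250],[8.8,-130,250],[145,130,250],[145,-130,250],[-155,130,136],[-155,-130,136]])/1e3
port=np.array([-.0728,0,.194])
def T(p,q): return R.from_euler('z',p[2]).apply(q)+[p[0],p[1],0]
f=lambda p:np.concatenate([(proj(c,T(p,C))-M[c]).ravel() for c in K]+[4*(proj(c,T(p,port))[0]-ell["collar"][c]) for c in K])
r=least_squares(f,[.6,0,0],loss="soft_l1"); print(r.x,np.round(f(r.x),1)); 
print("port",T(r.x,port),"bottle cap mid predicted",T(r.x,[-(0.127-.012-.0)*np.sin(.611),0,.09+.115*np.cos(.611)]))
E
```

```text
pan {'side': (array([327.7, 135.4]), np.int32(298), array([327.8, 133.1]), array([37.2, 41.4])), 'top': (array([445. , 282.2]), np.int32(506), array([446.7, 281.7]), array([51.9, 53.1]))}
pan (array([ 0.45401752, -0.31822985,  0.13443194]), np.float64(0.1520991405342329))
cap {'side': (array([334.6, 228.2]), np.int32(133), array([334.8, 228.3]), array([11.9, 14.1])), 'top': (array([317.3, 249. ]), np.int32(100), array([317.3, 249. ]), array([10.1, 11.8]))}
cap (array([ 0.54341126, -0.00298095,  0.16233536]), np.float64(0.8936594581610962))
collar {'side': (array([335.3, 225.9]), np.int32(476), array([336.1, 225.7]), array([35.3, 47.8])), 'top': (array([317.3, 245.9]), np.int32(751), array([317.5, 247.2]), array([51. , 58.2]))}
collar (array([ 0.54358517, -0.00157388,  0.19097205]), np.float64(0.296667246008667))
[ 0.61466531 -0.01187812 -0.14623847] [ 0.3  1.  -1.4 -5.7 -5.8  7.3 -7.3 -2.1  1.8  3.  -1.1 -3.4 -4.8 -1.2
  2.9  0.5 -3.9 -8.   4.6 -6.8 -5.9 -2.5  4.2 -0.2  0.3 -1.8 -0.9  2. ]
port [ 0.54264236 -0.00126987  0.194     ] bottle cap mid predicted [ 0.54939552 -0.00226454  0.1841936 ]
```

```bash
cat >> h.py <<'E'
def setup(port,psi):
    s,c=np.sin(np.radians(35)),np.cos(np.radians(35))
    a=np.array([-s*np.cos(psi),-s*np.sin(psi),c]); lev=np.array([-np.sin(psi),np.cos(psi),0]); z=-a
    def ori(k): # k: 0 level +, 1 level -, 2/3 fingers in the sagittal plane
        y=[lev,-lev,np.cross(z,lev),-np.cross(z,lev)][k]; return quat(np.stack([np.cross(y,z),y,z],1))
    return a,lev,ori
E
python3 - <<'E'
from h import *
M={"top":np.array([[80,201],[367,233],[98,62],[379,95],[70,403],[328,430]])/2.7+[240,130],
 "side":np.array([[183,325],[158,200],[115,330],[93,208],[268,322],[243,205]])/1.57+[200,60]}
S=np.array([[1,1],[1,-1],[2,1],[2,-1],[0,1],[0,-1]])
ell={"side":(336.1,225.7),"top":(317.5,247.2)}
def T(p,q): return R.from_euler('z',p[2]).apply(q)+[p[0],p[1],0]
def f(p):
    C=np.array([[[-.155,.0088,.145][i]*1+p[4+i],j*p[3],[.136,.25,.25][i]] for i,j in S])
    return np.concatenate([(proj(c,T(p,C))-M[c]).ravel() for c in K]+[8*(proj(c,T(p,[-.0728,0,.194]))[0]-ell[c]) for c in K])
r=least_squares(f,[.6,0,0,.13,0,0,0],loss="soft_l1"); print(np.round(r.x,4),np.round(f(r.x),1))
psi=r.x[2]; port=T(r.x,[-.0728,0,.194]); a,lev,ori=setup(port,psi)
print("port",port,a)
th=np.linspace(0,2*np.pi,40)[:,None]
for c in K:
    cap=np.vstack([port-d*a+.017*(np.cos(th)*lev+np.sin(th)*np.cross(a,lev)) for d in(.012,.038)])
    p=proj(c,cap).astype(np.float32); print(c,"cap silhouette centre",np.round(p.min(0),1),np.round(p.max(0),1))
    im=cv2.imread(f"pics/{c}0.png")[:,:,::-1].copy(); m=cv2.inRange(cv2.cvtColor(im,cv2.COLOR_RGB2HSV),(105,130,40),(130,255,255))
    ys,xs=np.nonzero(m[215:270,300:355]); print(" seen",xs.min()+300,ys.min()+215,xs.max()+301,ys.max()+216)
for k in range(4):
    for d in (.15,-.043,.1):
        print(k,d,np.round(bot.solve_ik(port+d*a,ori(k)),2) if bot.solve_ik(port+d*a,ori(k)) is not None else None)
for yaw in np.radians(range(0,360,30)):
    q=quat(R.from_euler('z',yaw).as_matrix()@np.diag([1,-1,-1])); s=bot.solve_ik([.454,-.318,.26],q); print(round(yaw,2),None if s is None else np.round(s,2))
E
```

```text
[ 0.6156 -0.0123 -0.1483  0.1193 -0.0022 -0.0019 -0.0189] [-0.2 -2.9 -0.3 -2.4 -0.   2.2 -0.3  0.   1.3 -0.6  0.1 -0.2  0.  -0.3
 -1.7  0.4 -0.   0.  -0.6  0.4 -1.6 -1.6 -0.2 -0.1 -2.  -3.2 -1.2  0.6]
port [ 0.54361709 -0.00152939  0.194     ] [-0.56728254  0.08473751  0.81915204]
side cap silhouette centre [323.5 221.5] [338.2 235.7]
 seen 328 222 342 236
top cap silhouette centre [310.5 233.2] [325.2 250.9]
 seen 311 239 324 255
0 0.15 [-0.13 -0.34 -0.83  0.47 -0.01  0.02]
0 -0.043 [-0.13  0.12 -0.92 -0.08 -0.01  0.01]
0 0.1 [-0.13 -0.24 -0.88  0.32 -0.01  0.01]
1 0.15 [-0.13 -0.34 -0.83  0.47 -0.01 -3.13]
1 -0.043 [-0.13  0.12 -0.92 -0.08 -0.01 -3.13]
1 0.1 [-0.13 -0.24 -0.88  0.32 -0.01 -3.13]
2 0.15 [-0.13 -0.34 -0.83  0.47 -0.01  1.59]
2 -0.043 [-0.13  0.12 -0.92 -0.08 -0.01  1.58]
2 0.1 [-0.13 -0.24 -0.88  0.32 -0.01  1.58]
3 0.15 [-0.13 -0.34 -0.83  0.47 -0.01 -1.56]
3 -0.043 [-0.13  0.12 -0.92 -0.08 -0.01 -1.56]
3 0.1 [-0.13 -0.24 -0.88  0.32 -0.01 -1.56]
0.0 [-0.74  0.32 -0.13  1.12  0.    2.4 ]
0.52 [-0.74  0.32 -0.13  1.12  0.    1.87]
1.05 [-0.74  0.32 -0.13  1.12  0.    1.35]
1.57 [-0.74  0.32 -0.13  1.12  0.    0.83]
2.09 [-0.74  0.32 -0.13  1.12  0.    0.3 ]
2.62 [-0.74  0.32 -0.13  1.12  0.   -0.22]
3.14 [-0.74  0.32 -0.13  1.12  0.   -0.74]
3.67 [-0.74  0.32 -0.13  1.12  0.   -1.27]
4.19 [-0.74  0.32 -0.13  1.12  0.   -1.79]
4.71 [-0.74  0.32 -0.13  1.12  0.   -2.31]
5.24 [-0.74  0.32 -0.13  1.12  0.   -2.84]
5.76 [-0.74  0.32 -0.13  1.12  0.    2.92]
```

Run:
```python
from h import *
port=np.array([.5436,-.0015,.194]); a,lev,ori=setup(port,-.148)
b=np.cross(a,lev); th=np.linspace(0,2*np.pi,60)[:,None]; out=[]
for c,(x0,y0) in {"side":(303,193),"top":(284,213)}.items():
    im=cv2.imread(f"pics/{c}0.png")[y0:y0+66,x0:x0+66]; z=cv2.resize(im,None,fx=6,fy=6,interpolation=0); w=z.copy()
    for d,r,col in((0,.07,(0,255,0)),(0,.058,(0,255,0)),(.012,.017,(0,0,255)),(.038,.017,(0,255,255)),(.127,.0225,(255,0,255))):
        p=(proj(c,port-d*a+r*(np.cos(th)*lev+np.sin(th)*b))-[x0-.5,y0-.5])*6; cv2.polylines(w,[np.int32(p)],True,col,1)
    out.append(np.vstack([z,w])[:, :])
cv2.imwrite("pics/ov.png",cv2.resize(np.hstack(out),(594,594),interpolation=cv2.INTER_AREA))
```

```text
(no output)
```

View pics/ov.png

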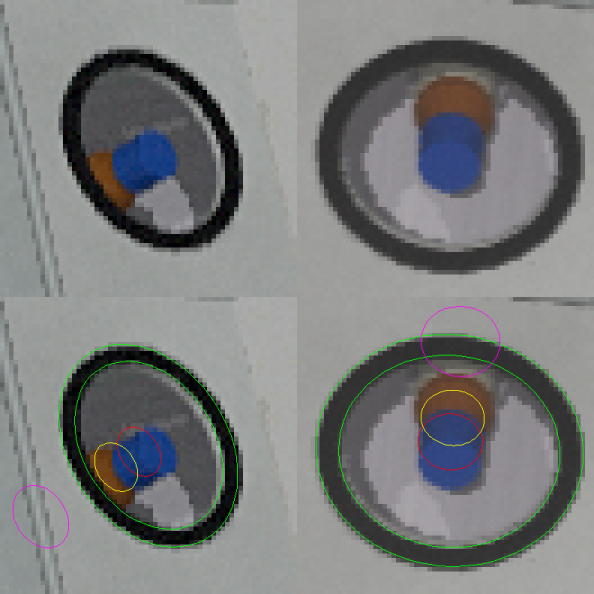

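The overlay matches the collar, but the cap sits about 11 mm closer to the robot than the nominal position in both views. The bottle seems to droop in its loose cup, so I'll fit its actual axis and then approach.

```bash
cat > fitb.py <<'E'
from h import *
port=np.array([.5436,-.0015,.194]); PSI=-.148; a,lev,ori=setup(port,PSI); b=np.cross(a,lev)
th=np.linspace(0,2*np.pi,60)[:,None]
E
python3 - <<'E'
from fitb import *
seen={"side":[328,222,342,236],"top":[311,239,324,255]}; ctr={"side":(337.9,227.4),"top":(318,250.3)}
def bot_(p):
    o=port-.127*a+p[0]*lev+p[1]*b; n=a+p[2]*lev+p[3]*b; return o,n/np.linalg.norm(n)
def f(p,full=True):
    o,n=bot_(p); u=np.cross(n,lev); u/=np.linalg.norm(u); v=np.cross(u,n); r=[]
    for c in K:
        q=np.vstack([proj(c,o+h*n+.017*(np.cos(th)*v+np.sin(th)*u)) for h in (.09,.115)])
        r+=list(np.r_[q.min(0),q.max(0)]-seen[c]); r+=list(proj(c,o+.115*n)[0]-ctr[c])
    return np.r_[r,p[:2]/.002 if full else []]
r=least_squares(f,[0,0,0,0],loss="soft_l1"); o,n=bot_(r.x); print(np.round(r.x,4),np.round(f(r.x),1))
print("tilt",np.degrees(np.arccos(n[2])),"axis",n,"o",o,"top",o+.115*n); print("tri cap top",tri(ctr), "perp off of top",(o+.115*n-port)@np.array([a,lev,b]).T)
E
```

```text
[ 3.00e-04 -1.00e-04 -9.30e-03  1.47e-01] [-0.4 -0.3 -0.1 -0.3 -0.2 -0.3 -0.9 -0.5  0.8  1.  -0.8  0.2  0.2 -0. ]
tilt 43.36246219678866 axis [-0.68040741  0.09209178  0.72702467] o [ 0.61574311 -0.01193517  0.090002  ] top [ 0.53749626 -0.00134462  0.17360984]
tri cap top (array([ 0.53762878, -0.00289521,  0.16784365]), np.float64(0.4660893722516448)) perp off of top [-0.01322681 -0.00074638  0.01665932]
```

```bash
cat >> fitb.py <<'E'
n=np.array([-.68040741,.09209178,.72702467]); o=np.array([.61574311,-.01193517,.090002])
def tool(zax,y=lev):
    x=np.cross(y,zax); x/=np.linalg.norm(x); return quat(np.stack([x,np.cross(zax,x),zax],1))
E
python3 - <<'E'
from fitb import *
q=tool(-n); pre=o+.234*n
j=np.array(bot.solve_ik(pre,q)); print(j)
w=j.copy(); w[0]=-1.379
bot.goto_joints(w.tolist()); bot.goto_joints(j.tolist()); bot.set_gripper(.62)
bot.move_linear(o+.15*n,.15)
print(bot.read_clock(),bot.read_position()-(o+.15*n),bot.read_ft_force(),bot.read_gripper_width())
out=[]
for c,(x0,y0) in {"side":(283,173),"top":(274,193)}.items():
    out.append(cv2.resize(bot.camera(c)[y0:y0+95,x0:x0+95,::-1],None,fx=4,fy=4,interpolation=0))
cv2.imwrite("pics/ap.png",np.hstack(out))
E
```

```text
[-0.14625762 -0.35772924 -1.09998984  0.07175232  0.00805189  0.00126685]
5.1833 [-0.00037608  0.00010385 -0.00023733] [-0.04108735  0.41151252 -0.1490036 ] 0.6181689967117813
```

View pics/ap.png

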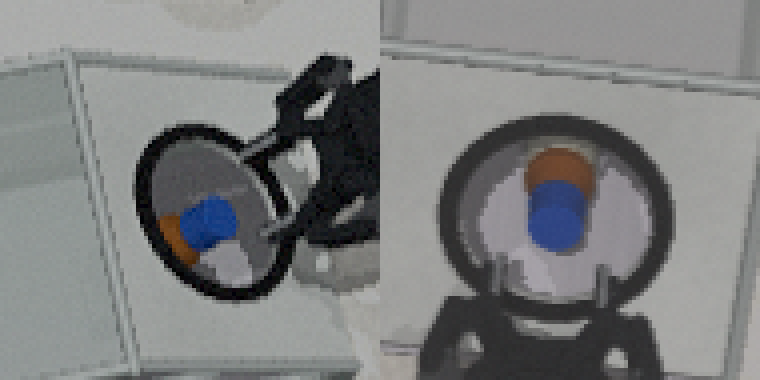

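The fingers straddle the cap symmetrically, with the tips at about crop (497,260) and (602,268) and the cap at (556,225). I'll go in under a force guard, grip, and pull along the bottle's own axis first.

Run:
```python
from fitb import *
print("hit",bot.move_linear(o+.084*n,.08,until_force=5))
print(bot.read_clock(),(bot.read_position()-o)@n,bot.read_ft_force())
out=[]
for c,(x0,y0) in {"side":(283,173),"top":(274,193)}.items():
    out.append(cv2.resize(bot.camera(c)[y0:y0+95,x0:x0+95,::-1],None,fx=4,fy=4,interpolation=0))
cv2.imwrite("pics/ap2.png",np.hstack(out))
```

```text
hit True
6.1083 0.08396843827600609 [-3.0033062   0.94748943  6.09805697]
```

View pics/ap2.png

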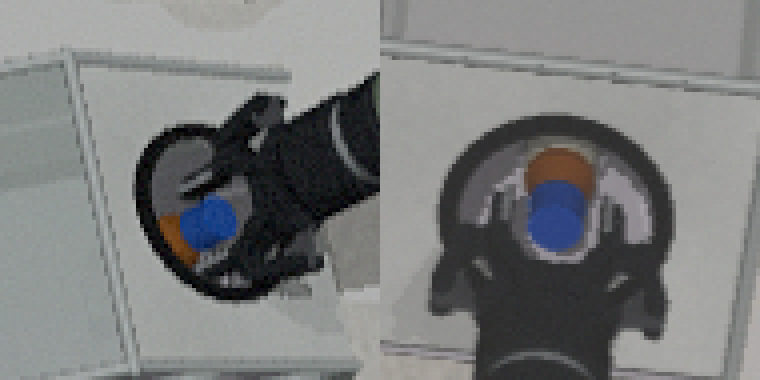

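Run:
```python
from fitb import *
def rd(): 
    F=np.array(bot.read_ft_force());M=np.array(bot.read_moment()); print(round((bot.read_position()-o)@n,4),"F n,lev,b",np.round([F@n,F@lev,F@np.cross(n,lev)],2),"M",np.round([M@n,M@lev,M@np.cross(n,lev)],3))
rd(); bot.wait(.1); rd()
for s in (.087,.091): bot.move_linear(o+s*n,.04); rd()
print(bot.read_clock())
```

```text
0.0841 F n,lev,b [ 5.42 -0.17 -0.53] M [0.052 0.444 0.138]
0.084 F n,lev,b [ 6.03  0.55 -2.2 ] M [0.044 0.475 0.168]
0.0872 F n,lev,b [0.47 0.63 0.46] M [-0.022  0.686  0.023]
0.0912 F n,lev,b [-0.07 -0.33 -0.26] M [0.016 0.676 0.066]
6.8083
```

```bash
cat >> fitb.py <<'E'
def rd(): 
    F=np.array(bot.read_ft_force());M=np.array(bot.read_moment()); print(round(bot.read_clock(),2),np.round(bot.read_position(),4),"F n,lev,b",np.round([F@n,F@lev,F@np.cross(n,lev)],2),"M",np.round([M@n,M@lev,M@np.cross(n,lev)],3),"w",round(bot.read_gripper_width(),3),np.round(bot.read_finger_force(),1))
E
python3 - <<'E'
from fitb import *
bot.move_linear(o+.088*n,.04); rd()
for w in (.52,.45): bot.set_gripper(w,30); rd()
bot.set_gripper(0.3,40); rd(); bot.wait(.2); rd()
E
```

```text
7.06 [ 0.5559 -0.0039  0.1537] F n,lev,b [-0.61  1.12  0.05] M [ 0.024  0.657 -0.038] w 0.618 0.0
7.31 [ 0.5558 -0.0038  0.1539] F n,lev,b [-0.04 -0.17  0.03] M [-0.03   0.617 -0.02 ] w 0.519 0.0
7.54 [ 0.5559 -0.0039  0.154 ] F n,lev,b [-0.19  0.39 -0.48] M [0.035 0.684 0.012] w 0.449 0.0
7.76 [ 0.5559 -0.0038  0.1541] F n,lev,b [ 1.37 -0.09  0.96] M [0.038 0.604 0.004] w 0.385 39.4
7.96 [ 0.5559 -0.0038  0.1541] F n,lev,b [ 3.46  0.4  -0.7 ] M [0.021 0.608 0.058] w 0.385 39.4
```

Run:
```python
from fitb import *
bot.set_gripper(0.3,60)
for s in (.096,.106,.118,.130): bot.move_linear(o+s*n,.06); rd()
```

```text
8.46 [ 0.5505 -0.0031  0.16  ] F n,lev,b [-1.83 -0.15 -0.04] M [0.057 0.584 0.002] w 0.379 59.6
8.78 [ 0.5438 -0.0022  0.1674] F n,lev,b [-1.09 -0.77 -0.85] M [-0.008  0.515  0.083] w 0.38 59.7
9.12 [ 0.5357 -0.0011  0.1762] F n,lev,b [-0.02 -0.68 -0.64] M [-0.004  0.367  0.012] w 0.381 59.7
9.47 [5.263e-01 2.000e-04 1.836e-01] F n,lev,b [-1.87 -0.18  2.8 ] M [-3.000e-02  1.126e+00 -1.000e-03] w 0.379 59.7
```

Run:
```python
from fitb import *
qa=tool(-a)
bot.move_linear(port+.021*a,.06,rotation=qa); rd()
bot.move_linear(port+.06*a,.08); rd()
bot.move_linear(port+.14*a,.12); rd()
out=[]
for c,(x0,y0) in {"side":(283,133),"top":(264,163)}.items():
    out.append(cv2.resize(bot.camera(c)[y0:y0+125,x0:x0+125,::-1],None,fx=3,fy=3,interpolation=0))
cv2.imwrite("pics/out.png",np.hstack(out))
```

```text
10.07 [5.311e-01 3.000e-04 2.102e-01] F n,lev,b [-1.8   0.03  3.51] M [-0.041  1.038 -0.003] w 0.38 59.6
10.71 [0.5093 0.0036 0.2428] F n,lev,b [-2.65  0.02  1.88] M [-0.028  0.98  -0.02 ] w 0.38 59.6
11.53 [0.464  0.0103 0.308 ] F n,lev,b [-2.2   0.14  2.72] M [-0.032  0.993 -0.044] w 0.38 59.6
```

View pics/out.png

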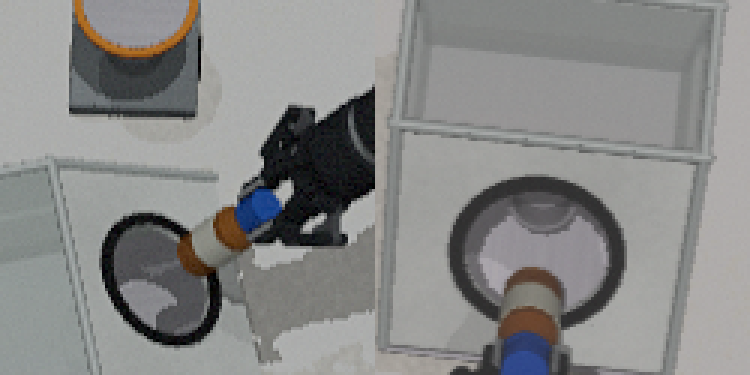

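The bottle is fully outside the port and firmly held, and the cup is empty (top crop 545,205). Next I'll carry it over the pan and check how upright it is.

```bash
cat >> fitb.py <<'E'
pan=np.array([.454,-.3182,.1344]); phi=np.arctan2(pan[1],pan[0]); yd=np.array([-np.sin(phi),np.cos(phi),0]); xd=np.array([np.cos(phi),np.sin(phi),0])
qd=tool(np.array([0,0,-1.]),yd)
E
python3 - <<'E'
from fitb import *
bot.move_linear(port+.2*a,.15)
bot.move_pose([pan[0],pan[1],.33],qd); rd()
out=[]
for c,(x0,y0) in {"side":(272,70),"top":(384,210)}.items():
    im=bot.camera(c); cv2.imwrite(f"pics/{c}_hov.png",im[:,:,::-1])
    w=cv2.resize(im[y0:y0+110,x0:x0+110,::-1],None,fx=3.5,fy=3.5,interpolation=0)
    A=np.array(bot.read_position()); 
    for h,r in((0,.0225),(.068,.0225)):
        p=(proj(c,A+[0,0,-.088+h]+np.hstack([r*np.cos(th),r*np.sin(th),0*th]))-[x0-.5,y0-.5])*3.5; cv2.polylines(w,[np.int32(p)],True,(0,255,0),1)
    out.append(w)
cv2.imwrite("pics/hov.png",np.hstack(out))
E
```

```text
13.45 [ 0.4543 -0.3173  0.33  ] F n,lev,b [-2.36  1.02  1.51] M [-0.005  0.023  0.032] w 0.387 59.7
```

View pics/hov.png

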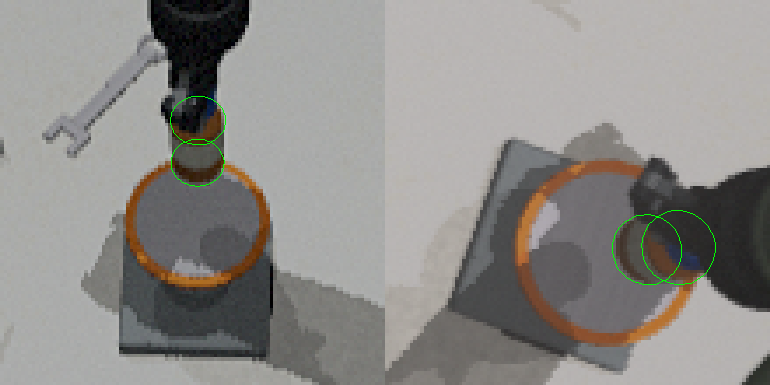

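The predicted circles overlay the held bottle: underside at crop side (197,163) and top (647,248). It is upright and on target, so I'll feel my way down.

Run:
```python
from fitb import *
def fz(): return np.mean([bot.read_ft_force()[2] for _ in range(6)])
bot.move_linear([pan[0],pan[1],.25],.1); bot.wait(.3); f0=fz(); print("f0",f0,bot.read_clock())
hit=bot.move_linear([pan[0],pan[1],.19],.015,until_force=2.0); bot.wait(.2)
print(hit,bot.read_clock(),np.round(bot.read_position(),4),"dF",fz()-f0,np.round(bot.read_moment(),3))
```

```text
f0 -2.590332464534154 14.8
True 16.975 [ 0.4535 -0.3179  0.2224] dF 3.045474273029898 [-0.203 -0.094 -0.009]
```

Run:
```python
from fitb import *
bot.set_gripper(.3,20); bot.wait(.2); rd()
bot.set_gripper(.42); bot.set_gripper(.65); bot.wait(.3); rd()
print("hit",bot.move_linear([pan[0],pan[1],.33],.08,until_force=4)); rd()
j=np.array(bot.read_joint_positions()); j[0]+=.55
bot.move_linear([pan[0]-.05,pan[1]+.02,.40],.15); j=np.array(bot.read_joint_positions()); j[0]=-.1; bot.goto_joints(j.tolist()); bot.wait(.5)
out=[]; b2={}
for c,(x0,y0) in {"side":(272,70),"top":(384,210)}.items():
    im=bot.camera(c); w=cv2.resize(im[y0:y0+110,x0:x0+110,::-1],None,fx=3.5,fy=3.5,interpolation=0); out.append(w)
    for h,r in((0,.0225),(.115,.017)):
        p=(proj(c,pan-[0,0,.002]+[0,0,h]+np.hstack([r*np.cos(th),r*np.sin(th),0*th]))-[x0-.5,y0-.5])*3.5; cv2.polylines(w,[np.int32(p)],True,(0,255,0),1)
cv2.imwrite("pics/fin.png",np.hstack(out)); rd()
```

```text
17.39 [ 0.4534 -0.3177  0.2222] F n,lev,b [-1.01 -1.61 -1.84] M [ 0.227 -0.254  0.251] w 0.382 59.9
18.23 [ 0.4532 -0.3175  0.2221] F n,lev,b [-0.52 -0.06 -0.02] M [0.019 0.017 0.023] w 0.65 0.0
hit False
19.73 [ 0.4538 -0.318   0.3294] F n,lev,b [-0.18 -0.34  1.01] M [ 0.022  0.006 -0.033] w 0.648 0.0
22.35 [0.5016 0.0235 0.3995] F n,lev,b [-0.1   1.02  0.58] M [-0.031  0.002  0.013] w 0.647 0.0
```

View pics/fin.png

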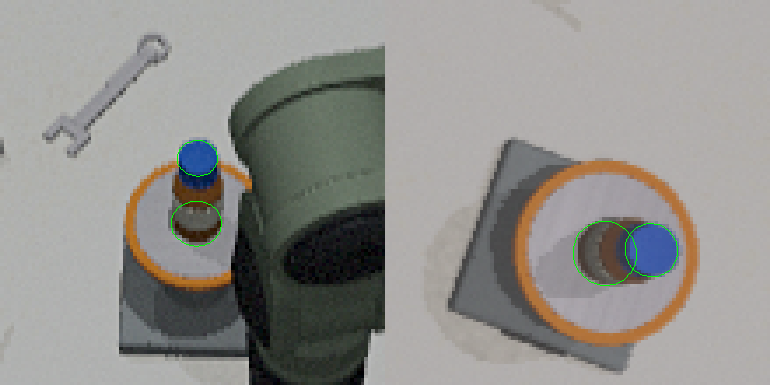

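The bottle stands upright in the middle of the pan: the cap at crop side (197,158) and top (651,250) matches the predicted circles. The gripper is clear of everything.

```bash
python3 -c "
from cell import bot
print(bot.close_job())"
```

```text
the job is handed in; nothing more can be done
None
```

The amber bottle is out of the isolator and standing upright in the middle of the weighing pan, released, with the arm clear; the job was handed in at about 22 s, and the only contact going in was a roughly 6 N touch during the reach, which I backed off.

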